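Stand the waxed display posts up to dry

ROBOT

A 6-joint arm with a two-finger parallel gripper is mounted at the origin on the work surface. World frame = base frame: x ahead of the robot, y to its left, z up, the work surface at z = 0. Lengths are in m, angles in rad, forces in N, time in s.
With the tool pointing down it reaches from about 0.35 to 0.775 m from the base axis. Payload 5.5 kg.
Tool frame: the origin (TCP) lies between the finger pads; the fingertips stand 8 mm ahead of it and the grasp point (between the pads) lies 11 mm behind it; z points along the fingers, y is the line along which they close (so a half turn about z gives the same grasp; the last joint's range is limited). The gripper opens to 85 mm and grips with 20 to 120 N. Pads are 22 mm wide; open, the fingers measure 114 mm over their backs; the gripper's body (76 mm by 85 mm) begins 54 mm behind the grasp point. The pads swing forward as they close: fully open they stand 13 mm farther back than shut.
Start: joints at [-1.305, 0.313, 0.046, 1.304, 0, 1.431], TCP at [0.227, -0.528, 0.239] pointing down, gripper open.
Joint ranges: [-2.76, 2.76], [-0.86, 1.69], [-1.03, 1.26], [-2.2, 2.34], [-1.47, 1.5], [-3.14, 3.14]. Speed limits (rad/s): [2.57, 2.57, 3.14, 3.14, 3.14, 3.14].

INTERFACE

Orientations are given as a unit quaternion [w, x, y, z].
In Python, from workcell import status, vision, job gives the robot as it stands. The module is installed in compiled form; this text tells all that it offers.
- The arm moves only by the tool apply_moves, never from a script. Its argument "moves" is one flat list of numbers, 6 for each row, row after row: the shift along the world's x, y, z in units of 25 mm (1.0 is 25 mm), then the turn, a rotation vector about the world's x, y, z in rad. In form: [x, y, z, rx, ry, rz, x, y, z, rx, ry, rz, ...]. A call has 1 to 20 rows; each row is the pose to reach, as a shift and turn from the pose commanded when the call began; what a row does not reach only later rows make up. A row lasts 1/12 s, in which the tool goes at most 41.7 mm and 7.16 degrees, less where a joint would pass 70% of its speed; a pose out of reach is approached as far as the arm can. A call with a gripper value outside its range is refused whole. "claw" is the opening in per cent of the stroke, from 0 (shut) to 100 (fully open), set as the call begins (left out, the last holds). The fingers move at their own pace and stop on an object; "newtons" is the grip in N (left out, the last holds). Time passes only in rows, so rows that repeat a pose let the fingers close. It gives the time, the measured TCP pose, the force, the opening and the grip force at its end, in the units of the state.
- status.get_state(): the state, without advancing time (a new reading comes with each control period).
- vision.read_camera(name): name is "scene" or "top" or "wrist"; returns a dict with "image" (384x512x3 uint8, blue, green, red), "camera_matrix" (3x3 intrinsics, pixels), "camera_from_world" (4x4, takes a point from world to camera coordinates). Camera axes: x right, y down, z forward; pixel columns grow to the right and rows downward; lengths in m; the calibration is good to about 2 mm. A picture is of the moment at which its call begins. There is no depth.
- job.hand_in(): hands the job in; it is judged then, once.
The state is a dict: "clock": time; "joint_pos": joint angles; "qvel": joint speeds; "tau": joint torques, N m; "tcp_pos": TCP position; "orientation": TCP orientation; "wrist_force": force on the tool from outside, world axes, zero at the start; "ft_torque": the same for the moment, N m; "finger_gap": finger opening in m; "grip_force": force on a finger pad.
Only numpy, scipy, OpenCV 4.12 (cv2) and the standard library are available. Lean on these libraries where they do the work, as an engineer would, in place of code of your own. Each camera call takes 0.05 s, during which the arm holds its last target. There are 200 camera calls.

TASK

Clear the gouge off the drying board back into the tool tray. Take the waxed display posts one at a time, from the longest (it was waxed first) to the shortest: pick each up off the bench, push it against the edge of the turning rail until it has swung round in the fingers to upright, foot down, and stand it on the drying board with its whole foot on the board and no post touching another. When all are standing, press the drying timer's plunger down to its stop, and leave the wax jar and mallet where they are.

Things in the scene. Friction and masses are not known exactly. Their poses are not given: they have to be found in the camera images.
- post_long: waxed wooden display post 140 mm long: square foot 56 x 56 x 16 mm, round stem of 32 mm diameter to the flat top; 150 g. Origin at the centre of the foot's underside, +z along the stem to the top (z = 140 mm). Starts lying on the bench. Gripped across the stem at 25 N it keeps its angle when lifted; some 5 to 15 N pushed on the stem 50 mm from the grip turns it between the fingers. May be absent
- post_mid: waxed wooden display post 120 mm long: square foot 56 x 56 x 16 mm, round stem of 32 mm diameter to the flat top; 140 g. Origin at the centre of the foot's underside, +z along the stem to the top (z = 120 mm). Starts lying on the bench. Gripped across the stem at 25 N it keeps its angle when lifted; some 5 to 15 N pushed on the stem 50 mm from the grip turns it between the fingers. May be absent
- post_short: waxed wooden display post 100 mm long: square foot 56 x 56 x 16 mm, round stem of 32 mm diameter to the flat top; 130 g. Origin at the centre of the foot's underside, +z along the stem to the top (z = 100 mm). Starts lying on the bench. Gripped across the stem at 25 N it keeps its angle when lifted; some 5 to 15 N pushed on the stem 50 mm from the grip turns it between the fingers. May be absent
- rail: turning rail, fixed: level wooden bar 24 x 24 mm, 190 mm long along the rail's y, top 150 mm and underside 126 mm above the bench, on two 30 x 30 mm uprights centred at y = -80 and +80 mm (each on a foot 70 in x, 40 in y, 12 mm high); open beneath. Origin on the bench under the bar's middle; x is square to the bar, its faces at x = -12 and +12 mm. Usable from either side
- board: plywood drying board, fixed, 130 (x) x 310 (y) x 18 mm; origin at the centre of its underside, top face at z = 18 mm
- gouge: carving gouge lying on the drying board: square-sided wooden handle 110 long x 24 wide x 22 mm high and a 75 mm flat steel blade 14 mm wide beyond it; 120 g. Origin at the centre of the handle's underside, +x towards the blade, z up; handle from x = -55 to +55 mm, blade tip at x = 130 mm
- tool_tray: open wooden tool tray, fixed, 115 (x) x 250 (y) x 30 mm high outside, walls and floor 7 mm thick; origin at the centre of its underside. The gouge belongs flat inside it, lengthwise along y
- timer: drying timer, fixed: grey box 90 (x) x 110 (y) x 55 mm; origin at the centre of its underside, the plunger stands in the middle of its top
- plunger_top (a point): centre of the top face of the timer's plunger head, a black disc of 40 mm diameter, 92 mm above the bench when up
- plunger (a joint): travel of the plunger, 0 = up, 0.015 m = down at its stop; a spring resists with 2 N at the top and 7.5 N at the stop and lifts it again when let go
- wax_jar: amber wax jar 64 mm diameter, 60 mm high, standing; bystander
- mallet: carver's mallet standing on its head (70 mm diameter, 100 mm high), handle up, 220 mm in all; bystander

How it is judged:
On the way, in this order (a step that is already met when the one before it is completed fails the run):
1. the 140 mm post, gripped and clear of the bench, is turned upright (foot down, within 17 degrees) with its stem pressed against the rail (angle between post_long's own z axis and vertical below 0.3 rad and contact force between post_long and rail above 0.5 N and contact force between the fingers and post_long above 1 N and height (world z) of post_long above 0.008 m), for 0.1 s.
2. the 120 mm post, gripped and clear of the bench, is turned upright (foot down, within 17 degrees) with its stem pressed against the rail (angle between post_mid's own z axis and vertical below 0.3 rad and contact force between post_mid and rail above 0.5 N and contact force between the fingers and post_mid above 1 N and height (world z) of post_mid above 0.008 m), for 0.1 s.
3. the 100 mm post, gripped and clear of the bench, is turned upright (foot down, within 17 degrees) with its stem pressed against the rail (angle between post_short's own z axis and vertical below 0.3 rad and contact force between post_short and rail above 0.5 N and contact force between the fingers and post_short above 1 N and height (world z) of post_short above 0.008 m), for 0.1 s.
4. with all the posts standing on the board, the timer's plunger is pressed down to its stop (angle between each of post_long, post_mid, post_short's own z axis and vertical below 0.1 rad and z of post_long in the frame of board between 0.012 and 0.024 m and x of post_long in the frame of board between -0.045 and 0.045 m and y of post_long in the frame of board between -0.135 and 0.135 m and z of post_mid in the frame of board between 0.012 and 0.024 m and x of post_mid in the frame of board between -0.045 and 0.045 m and y of post_mid in the frame of board between -0.135 and 0.135 m and z of post_short in the frame of board between 0.012 and 0.024 m and x of post_short in the frame of board between -0.045 and 0.045 m and y of post_short in the frame of board between -0.135 and 0.135 m and value of joint plunger above 0.0135 m), for 0.2 s.
At the end, for the whole second after the job is handed in: every post present stands foot down on the board (within 6 degrees of upright, its whole foot on the board to within 8 mm), no post touches another, the gouge lies flat inside the tool tray, the plunger is up again and everything is at rest (angle between each of post_long, post_mid, post_short's own z axis and vertical below 0.1 rad and z of post_long in the frame of board between 0.012 and 0.024 m and x of post_long in the frame of board between -0.045 and 0.045 m and y of post_long in the frame of board between -0.135 and 0.135 m and z of post_mid in the frame of board between 0.012 and 0.024 m and x of post_mid in the frame of board between -0.045 and 0.045 m and y of post_mid in the frame of board between -0.135 and 0.135 m and z of post_short in the frame of board between 0.012 and 0.024 m and x of post_short in the frame of board between -0.045 and 0.045 m and y of post_short in the frame of board between -0.135 and 0.135 m and contact force between post_long and post_mid below 0.1 N and contact force between each of post_long, post_mid and post_short below 0.1 N and x of gouge in the frame of tool_tray between -0.045 and 0.045 m and y of gouge in the frame of tool_tray between -0.11 and 0.11 m and z of gouge in the frame of tool_tray between 0 and 0.025 m and angle between gouge's own x axis and vertical above 1.3 rad and value of joint plunger below 0.004 m and linear speed of each of post_long, post_mid, post_short, gouge below 0.02 m/s).
It fails at once if the wax jar is moved more than 40 mm (distance of wax_jar from where it was at the start of the episode above 0.04 m).
It fails at once if the mallet is moved more than 40 mm (distance of mallet from where it was at the start of the episode above 0.04 m).
Of post_long, post_mid, post_short only 2 to 3 are there at a start; the rules pass over those that are not, and their reading is None.
At some moment in a run one of post_long, post_mid, post_short, gouge may be knocked a few centimetres aside while the robot is not near it.
Once in a run the grip may slacken for a moment while it holds something.
It also fails if it takes over 210 s, if anything falls off the work surface, if the arm or the gripper's body presses on something with over 40 N, if the wrist force passes 120 N, or if a joint passes its speed limit or range.

## Working session

There is one attempt and no reset: what is moved stays moved. The work goes in short steps, Python scripts to look and compute and a tool call to move; the robot and the scene stay as the last step left them, time stands still between calls to the robot, and variables do not carry over. Pictures are saved under pics/ and viewed, at most 19 in all, crops included, and the job is handed in when it is done.

Besides the shell and the picture viewer there is one more tool, called after "Emit:" by a JSON object that holds its "op" and its "data", one argument or row to a line. apply_moves: Moves the arm, as the interface text tells. Its arguments: {"type":"object","properties":{"moves":{"type":"array","items":{"type":"number"}},"claw":{"type":"number"},"newtons":{"type":"number"}},"required":["moves"]}

```bash
mkdir -p pics
python3 - <<'E'
from workcell import status, vision
import cv2
print(status.get_state())
for n in ("scene","top"):
    d=vision.read_camera(n); cv2.imwrite(f"pics/{n}0.png",d["image"]); print(n,d["camera_matrix"].tolist(),d["camera_from_world"].round(4).tolist())
E
```

```text
{'clock': 0.0, 'joint_pos': array([-1.30463470e+00,  3.13986014e-01,  4.49497161e-02,  1.30360481e+00,
        1.44965522e-05,  1.43117017e+00]), 'qvel': array([ 0.00043767, -0.00186796, -0.00098319,  0.00078691,  0.00066849,
       -0.0014135 ]), 'tau': array([ 9.64690917e-04, -4.80630398e+01,  2.98531258e+01,  1.94424408e-02,
       -8.41482711e-05,  1.28632482e-05]), 'tcp_pos': array([ 0.22682225, -0.52781421,  0.23840509]), 'orientation': array([-9.21002494e-04,  9.79487131e-01,  2.01504612e-01, -5.10848099e-05]), 'wrist_force': array([ 0.06549864, -0.06874973, -0.57720222]), 'ft_torque': array([ 0.02861744, -0.05298293,  0.01476042]), 'grip_force': 0.0, 'finger_gap': 0.08511955385783096}
scene [[480.9212308759257, 0.0, 264.1339970906479], [0.0, 480.9212308759257, 189.89932726516057], [0.0, 0.0, 1.0]] [[0.4713, 0.8819, 0.0109, -0.3065], [0.6113, -0.3177, -0.7248, -0.2198], [-0.6358, 0.3483, -0.6888, 1.9705], [0.0, 0.0, 0.0, 1.0]]
top [[408.236719196624, 0.0, 258.18040744916954], [0.0, 408.236719196624, 196.97932858650967], [0.0, 0.0, 1.0]] [[0.0075, -0.9996, 0.0284, 0.0622], [-0.9971, -0.0096, -0.0756, 0.5184], [0.0758, -0.0277, -0.9967, 1.2107], [0.0, 0.0, 0.0, 1.0]]
```

View pics/scene0.png

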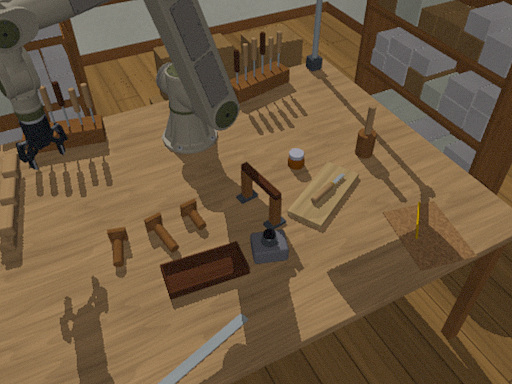

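View pics/top0.png

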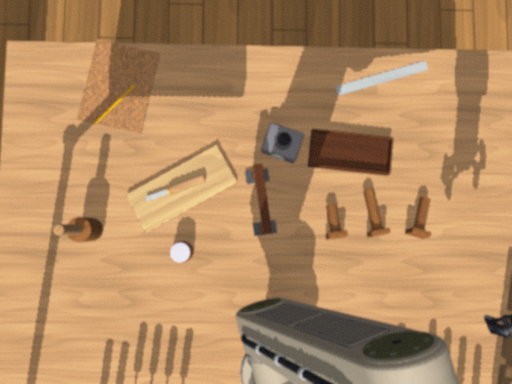

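The scene picture shows three posts (120,245), (160,232), (193,215), the tray (205,270), timer (270,245), rail (262,195), board and gouge (325,195), jar (296,158), mallet (366,140). In the top view the posts lie at (334,215), (375,208), (421,215), with their feet towards the robot. The board is at (182,186) and the tray at (350,151).

```bash
cat > h.py <<'E'
import numpy as np, cv2
from workcell import status, vision
def cast(d,uv,z):
    K=d["camera_matrix"];T=d["camera_from_world"];R=T[:3,:3]
    c=-R.T@T[:3,3]; uv=np.atleast_2d(np.float64(uv))
    r=(np.linalg.inv(K)@np.c_[uv,np.ones(len(uv))].T).T@R
    return c+r*((z-c[2])/r[:,2])[:,None]
def proj(d,p):
    T=d["camera_from_world"];q=np.atleast_2d(p)@T[:3,:3].T+T[:3,3];q=q@d["camera_matrix"].T
    return q[:,:2]/q[:,2:]
def wrist(name,scale=1):
    d=vision.read_camera("wrist"); cv2.imwrite(f"pics/{name}.png",d["image"]); return d
E
python3 - <<'E'
import cv2
i=cv2.imread("pics/top0.png")[110:260,110:450]
i=cv2.resize(i,None,fx=2.35,fy=2.35,interpolation=cv2.INTER_CUBIC); cv2.imwrite("pics/topc.png",i)
E
```

```text
(no output)
```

View pics/topc.png

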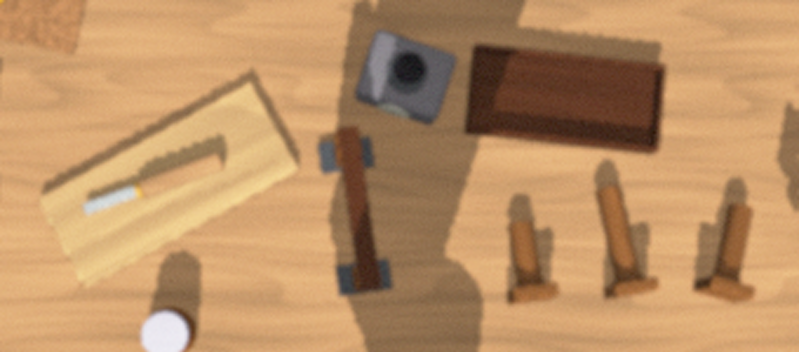

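The enlarged top view gives usable corner positions for the board, rail, timer, tray, gouge and the three posts.

Run:
```python
from h import *
d=vision.read_camera("top")
np.set_printoptions(precision=4,suppress=True)
def g(n,pts,z):
    p=cast(d,np.array(pts)/2.35+110,z); print(n,p[:,:2].tolist() if 0 else p[:,:2].round(3).tolist()); return p
def quad(n,pts,z):
    p=g(n,pts,z); e=[np.linalg.norm(p[i]-p[(i+1)%4]).round(3) for i in range(4)]; v=p[1]-p[0]+p[2]-p[3]
    print("  centre",p.mean(0),"edges",e,"ang edge01",np.degrees(np.arctan2(v[1],v[0])))
quad("board",[(41,200),(252,83),(300,170),(85,285)],.018)
quad("timer",[(383,30),(457,57),(430,125),(357,97)],.055)
quad("tray",[(475,45),(664,65),(657,152),(467,132)],.03)
g("plunger",[(409,67)],.092)
p=g("rail",[(347,128),(368,290)],.15);v=p[1]-p[0];print(np.linalg.norm(v),p.mean(0),np.degrees(np.arctan2(v[1],v[0])))
g("gouge tailtop/ferrule/tip",[(222,160),(140,192)],.04);g("tip",[(85,210)],.03)
for n,a,b in (("A",(521,220),(532,293)),("B",(607,187),(632,288)),("C",(740,207),(726,290))):
    t=cast(d,np.array(a)/2.35+110,.016)[0]; f=cast(d,np.array(b)/2.35+110,.028)[0]
    print(n,"top",t,"foot",f,np.linalg.norm(t-f),np.degrees(np.arctan2(*(t-f)[1::-1])))
g("jar",[(165,332)],.06)
# orange-brown mask of posts
```

```text
board [[0.52, 0.457], [0.674, 0.192], [0.562, 0.129], [0.412, 0.399]]
  centre [0.5419 0.2943 0.018 ] edges [np.float64(0.307), np.float64(0.129), np.float64(0.308), np.float64(0.122)] ang edge01 -60.46491476621963
timer [[0.736, 0.025], [0.703, -0.068], [0.616, -0.034], [0.65, 0.058]]
  centre [ 0.6764 -0.0049  0.055 ] edges [np.float64(0.099), np.float64(0.093), np.float64(0.098), np.float64(0.092)] ang edge01 -110.02069484644109
tray [[0.725, -0.095], [0.702, -0.341], [0.588, -0.33], [0.611, -0.085]]
  centre [ 0.6567 -0.2128  0.03  ] edges [np.float64(0.247), np.float64(0.114), np.float64(0.246), np.float64(0.114)] ang edge01 -95.33249331112889
plunger [[0.681, -0.004]]
rail [[0.596, 0.072], [0.41, 0.047]]
0.18731321576288995 [0.5032 0.0597 0.15  ] -172.23937524956892
gouge tailtop/ferrule/tip [[0.571, 0.227], [0.529, 0.328]]
tip [[0.507, 0.399]]
A top [ 0.5    -0.1565  0.016 ] foot [ 0.4065 -0.1674  0.028 ] 0.09487312883546295 6.684374889358597
B top [ 0.5439 -0.2688  0.016 ] foot [ 0.4138 -0.2956  0.028 ] 0.13337661049068644 11.643583171500527
C top [ 0.5195 -0.4427  0.016 ] foot [ 0.4121 -0.4167  0.028 ] 0.1111835722055359 -13.57292427898551
jar [[0.356, 0.29]]
```

Emit:
{"op": "apply_moves", "data": {
  "moves": [12.8,32.5,0,0,0,1.53,12.8,32.5,0,0,0,1.53,12.8,32.5,0,0,0,1.53,12.8,32.5,0,0,0,1.53,12.8,32.5,0,0,0,1.53,12.8,32.5,0,0,0,1.53,12.8,32.5,0,0,0,1.53,12.8,32.5,0,0,0,1.53,12.8,32.5,0,0,0,1.53,12.8,32.5,0,0,0,1.53,12.8,32.5,0,0,0,1.53,12.8,32.5,0,0,0,1.53,12.8,32.5,0,0,0,1.53,12.8,32.5,0,0,0,1.53,12.8,32.5,0,0,0,1.53,12.8,32.5,0,0,0,1.53,12.8,32.5,0,0,0,1.53,12.8,32.5,0,0,0,1.53,12.8,32.5,0,0,0,1.53,12.8,32.5,0,0,0,1.53],
  "claw": 65,
  "newtons": 40
}}

```text
clock: 1.82
tcp_pos: [0.5325, 0.2492, 0.239]
orientation: [-0.0, 0.567, 0.824, -0.0]
wrist_force: [0.4, -0.9, -0.1]
finger_gap: 0.0553
grip_force: 0.0
```

Emit:
{"op": "apply_moves", "data": {
  "moves": [0.6,1.4,-1,0,0,0,0.6,1.4,-1,0,0,0,0.6,1.4,-1,0,0,0,0.6,1.4,-1,0,0,0]
}}

```text
clock: 2.15
tcp_pos: [0.5466, 0.2818, 0.2135]
orientation: [-0.001, 0.567, 0.824, -0.001]
wrist_force: [0.5, 0.4, 0.1]
finger_gap: 0.0551
grip_force: 0.0
```

Run:
```python
from h import *
print(status.get_state()["tcp_pos"])
d=wrist("w1"); np.set_printoptions(precision=4,suppress=True)
print(d["camera_matrix"],d["camera_from_world"])
print(proj(d,[[.571,.227,.04],[.529,.328,.04],[.507,.399,.03]]))
```

```text
[0.54661113 0.28176704 0.2135354 ]
[[326.6929   0.     254.2465]
 [  0.     326.6929 195.1354]
 [  0.       0.       1.    ]] [[ 0.9335  0.3587 -0.0027 -0.6103]
 [ 0.343  -0.8905  0.2991  0.0326]
 [ 0.1049 -0.2801 -0.9542  0.3773]
 [ 0.      0.      0.      1.    ]]
[[258.1251 232.3975]
 [255.3297 123.8242]
 [260.9596  37.649 ]]
```

View pics/w1.png

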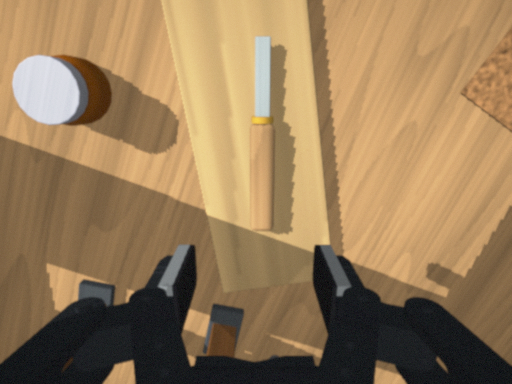

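The wrist view shows the gouge squarely between the fingers, with the handle from (261,231) to (261,124). That is within 3 mm of the prediction, so I'm descending.

Emit:
{"op": "apply_moves", "data": {
  "moves": [0.1,0.1,-1.6,0,0,0,0.1,0.1,-3.2,0,0,0,0.1,0.1,-4.8,0,0,0,0.1,0.1,-6,0,0,0,0.1,0.1,-6.8,0,0,0,0.1,0.1,-7.2,0,0,0,0.1,0.1,-7.3,0,0,0,0.1,0.1,-7.3,0,0,0]
}}

```text
clock: 2.87
tcp_pos: [0.5504, 0.2837, 0.0328]
orientation: [0.0, 0.568, 0.823, 0.0]
wrist_force: [0.5, 0.7, 0.1]
finger_gap: 0.0553
grip_force: 0.0
```

Emit:
{"op": "apply_moves", "data": {
  "moves": [0,0,0,0,0,0,0,0,0,0,0,0,0,0,0,0,0,0,0,0,0,0,0,0,0,0,0,0,0,0,0,0,0,0,0,0,0,0,0,0,0,0,0,0,0,0,0,0],
  "claw": 0
}}

```text
clock: 3.53
tcp_pos: [0.5516, 0.2851, 0.0341]
orientation: [0.001, 0.567, 0.824, 0.002]
wrist_force: [0.7, -0.9, 6.9]
finger_gap: 0.0228
grip_force: 40.9
```

Emit:
{"op": "apply_moves", "data": {
  "moves": [0,0,1.6,0,0,0,0,0,3.2,0,0,0,0,0,4.8,0,0,0,0,0,6.4,0,0,0,0,0,8,0,0,0,0,0,8,0,0,0]
}}

```text
clock: 4.03
tcp_pos: [0.5532, 0.286, 0.2419]
orientation: [0.004, 0.567, 0.824, 0.006]
wrist_force: [1.5, 1.1, -0.4]
finger_gap: 0.023
grip_force: 40.0
```

Emit:
{"op": "apply_moves", "data": {
  "moves": [0.3,-1.4,0,0,0,-0.03,0.6,-2.8,0,0,0,-0.06,0.9,-4.2,0,0,0,-0.09,1.2,-5.6,0,0,0,-0.12,1.4,-7,0,0,0,-0.15,1.7,-8.4,0,0,0,-0.18,2,-9.8,0,0,0,-0.21,2.2,-11.2,0,0,0,-0.24,2.5,-12.6,0,0,0,-0.27,2.8,-14,0,0,0,-0.3,3.1,-15.4,0,0,0,-0.33,3.4,-16.8,0,0,0,-0.36,3.6,-18.2,0,0,0,-0.4,3.8,-19.6,0,0,0,-0.43,4.1,-20.6,0,0,0,-0.46,4.1,-21.1,0,0,0,-0.46,4.1,-21.1,0,0,0,-0.46,4.1,-21.1,0,0,0,-0.46]
}}

```text
clock: 5.53
tcp_pos: [0.652, -0.2429, 0.2314]
orientation: [-0.001, 0.74, 0.673, 0.0]
wrist_force: [0.2, 1.1, -1.5]
finger_gap: 0.0232
grip_force: 40.0
```

Run:
```python
from h import *
s=status.get_state();print(s["tcp_pos"],s["finger_gap"],s["grip_force"])
d=wrist("w2")
print(proj(d,[[.725,-.095,.03],[.702,-.341,.03],[.588,-.33,.03],[.611,-.085,.03]]).round())
```

```text
[ 0.65196503 -0.24294049  0.23135922] 0.02317669286555997 39.95485246181488
[[320.   4.]
 [307. 249.]
 [206. 249.]
 [194.   5.]]
```

View pics/w2.png

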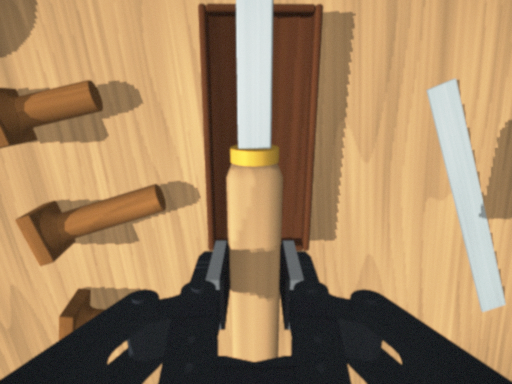

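The gouge is held level over the tray, with its blade at (255,75) between the tray walls at columns 205 and 315. I'm lowering it.

Emit:
{"op": "apply_moves", "data": {
  "moves": [0,0,-1.6,0,0,0,0,0,-3.2,0,0,0,0,0,-4.8,0,0,0,0,0,-6,0,0,0,0,0,-7,0,0,0,0,0,-7.6,0,0,0,0,0,-8,0,0,0,0,0,-8.2,0,0,0,0,0,-8.2,0,0,0]
}}

```text
clock: 6.33
tcp_pos: [0.6522, -0.2415, 0.0265]
orientation: [-0.0, 0.739, 0.673, -0.0]
wrist_force: [-0.5, 0.8, -0.8]
finger_gap: 0.0231
grip_force: 39.9
```

Emit:
{"op": "apply_moves", "data": {
  "moves": [0,0,0,0,0,0,0,0,0,0,0,0,0,0,0,0,0,0,0,0,0,0,0,0,0,0,0.5,0,0,0,0,0,1.5,0,0,0,0,0,3,0,0,0,0,0,4.6,0,0,0,0,0,6.2,0,0,0],
  "claw": 48
}}

```text
clock: 7.08
tcp_pos: [0.6519, -0.2429, 0.1845]
orientation: [0.0, 0.74, 0.673, 0.0]
wrist_force: [0.9, -0.6, 0.3]
finger_gap: 0.0408
grip_force: 0.0
```

Emit:
{"op": "apply_moves", "data": {
  "moves": [-5.5,-1.3,1,0,0,1.87,-5.5,-1.3,1,0,0,1.87,-5.5,-1.3,1,0,0,1.87,-5.5,-1.3,1,0,0,1.87,-5.5,-1.3,1,0,0,1.87,-5.5,-1.3,1,0,0,1.87,-5.5,-1.3,1,0,0,1.87,-5.5,-1.3,1,0,0,1.87,-5.5,-1.3,1,0,0,1.87,-5.5,-1.3,1,0,0,1.87,-5.5,-1.3,1,0,0,1.87,-5.5,-1.3,1,0,0,1.87,-5.5,-1.3,1,0,0,1.87,-5.5,-1.3,1,0,0,1.87,-5.5,-1.3,1,0,0,1.87,-5.5,-1.3,1,0,0,1.87,-5.5,-1.3,1,0,0,1.87,-5.5,-1.3,1,0,0,1.87],
  "claw": 70,
  "newtons": 25
}}

```text
clock: 8.58
tcp_pos: [0.5149, -0.2756, 0.2076]
orientation: [0.0, -0.1, 0.995, -0.0]
wrist_force: [0.0, -0.4, -0.3]
finger_gap: 0.0597
grip_force: 0.0
```

Run:
```python
from h import *
s=status.get_state();print(s["tcp_pos"],s["joint_pos"])
d=wrist("w3")
print(proj(d,[[.5439,-.2688,.016],[.4138,-.2956,.028]]).round())
i=d["image"]; 
t=vision.read_camera("top");cv2.imwrite("pics/t3.png",t["image"])
```

```text
[ 0.51493242 -0.27560694  0.20756665] [-6.28891646e-01  3.40328977e-01  6.38282491e-03  1.23600590e+00
  1.04607783e-04 -8.30011692e-01]
[[255. 199.]
 [255.  62.]]
```

View pics/w3.png

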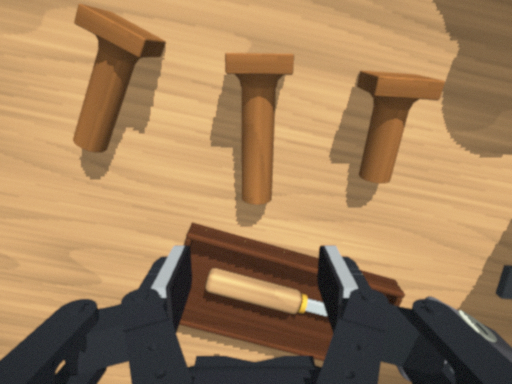

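The view shows the gouge lying in the tray at (262,292), and the long post centred with its top end at (257,204) and foot at (259,64). Nothing has moved.

Emit:
{"op": "apply_moves", "data": {
  "moves": [0,0.1,-1.6,0,0,0,0,0.1,-3.2,0,0,0,0,0.1,-4.8,0,0,0,0,0.1,-6,0,0,0,0,0.1,-7,0,0,0,0,0.1,-7.5,0,0,0,0,0.1,-7.8,0,0,0,0,0.1,-7.8,0,0,0,0,0.1,-7.8,0,0,0]
}}

```text
clock: 9.43
tcp_pos: [0.5151, -0.2732, 0.0122]
orientation: [0.0, -0.102, 0.995, -0.0]
wrist_force: [-0.1, 0.2, 0.5]
finger_gap: 0.0599
grip_force: 0.0
```

Emit:
{"op": "apply_moves", "data": {
  "moves": [0,0,0,0,0,0,0,0,0,0,0,0,0,0,0,0,0,0,0,0,0,0,0,0,0,0,0,0,0,0,0,0,0,0,0,0,0,0,0,0,0,0,0,0,0,0,0,0],
  "claw": 0
}}

```text
clock: 10.1
tcp_pos: [0.5159, -0.2737, 0.0133]
orientation: [0.001, -0.102, 0.995, -0.001]
wrist_force: [0.1, 1.2, 7.7]
finger_gap: 0.0309
grip_force: 25.7
```

Emit:
{"op": "apply_moves", "data": {
  "moves": [0,0,1,0,0,0,0,0,2.5,0,0,0,0,0,4,0,0,0,0,0,5.5,0,0,0,0,0,7,0,0,0,0,0,7.5,0,0,0]
}}

```text
clock: 10.6
tcp_pos: [0.5167, -0.2742, 0.2056]
orientation: [0.003, -0.102, 0.995, -0.003]
wrist_force: [1.2, -0.7, -1.4]
finger_gap: 0.0311
grip_force: 25.2
```

Emit:
{"op": "apply_moves", "data": {
  "moves": [0.1,1.4,0,0,0,-0.1,0.1,1.4,0,0,0,-0.2,0.1,1.4,0,0,0,-0.3,0.1,1.8,0,0,0,-0.4,0.1,2.2,0,0,0,-0.5,0.2,2.6,0,0,0,-0.6,0.2,3,0,0,0,-0.7,0.2,3.4,0,0,0,-0.8,0.3,3.8,0,0,0,-0.9,0.3,4.2,0,0,0,-1,0.3,4.6,0,0,0,-1.1,0.3,5,0,0,0,-1.2,0.4,5.4,0,0,0,-1.3,0.4,5.8,0,0,0,-1.4,0.5,6.2,0,0,0,-1.5,0.5,6.4,0,0,0,-1.6,0.5,6.4,0,0,0,-1.64,0.5,6.4,0,0,0,-1.64,0.5,6.4,0,0,0,-1.64]
}}

```text
clock: 12.18
tcp_pos: [0.5271, -0.1129, 0.1992]
orientation: [-0.0, 0.657, 0.754, -0.0]
wrist_force: [0.1, 0.2, -2.0]
finger_gap: 0.0312
grip_force: 25.5
```

Run:
```python
from h import *
s=status.get_state();print(s["tcp_pos"],s["grip_force"],s["finger_gap"])
d=wrist("w4"); e=vision.read_camera("scene")["image"]
e=cv2.resize(e[100:300,130:400],(410,304))
i=cv2.resize(d["image"],(390,292)); c=np.zeros((304,800,3),np.uint8); c[:292,:390]=i; c[:,390:]=e
cv2.imwrite("pics/c4.png",c)
```

```text
[ 0.52710479 -0.11289143  0.19916191] 25.45591413974762 0.031190860717324537
```

View pics/c4.png

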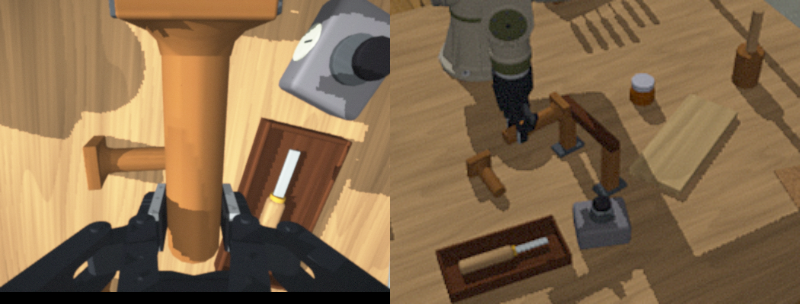

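The post is held horizontal, with its foot pointing at the rail and the approach clear. I'll lower it, slide the foot under the bar, then swing the grip along an arc round the bar's lower edge.

Emit:
{"op": "apply_moves", "data": {
  "moves": [0,0,-1.3,0,0,0,0,0,-2.6,0,0,0,0,0,-3.9,0,0,0,0,0,-4.8,0,0,0,0,0,-5.2,0,0,0,0,0,-5.2,0,0,0,-0.13,1,-5.2,0,0,0,-0.27,2,-5.2,0,0,0,-0.4,3,-5.2,0,0,0,-0.48,3.6,-5.2,0,0,0,-0.54,4,-5.2,0,0,0,-0.54,4,-5.2,0,0,0,-0.54,4,-5.2,0,0,0]
}}

```text
clock: 13.37
tcp_pos: [0.5149, -0.0132, 0.0705]
orientation: [0.001, 0.657, 0.754, 0.0]
wrist_force: [0.2, 0.7, -1.8]
finger_gap: 0.031
grip_force: 25.4
```

Emit:
{"op": "apply_moves", "data": {
  "moves": [-0.03,0.2,0.5,0,0,0,-0.05,0.4,0.9,0,0,0,-0.05,0.4,1.16,0,0,0,-0.04,0.32,1.4,0,0,0,-0.03,0.26,1.7,0,0,0,-0.03,0.23,2,0,0,0,-0.04,0.25,2.3,0,0,0,-0.04,0.29,2.58,0,0,0,-0.05,0.38,2.86,0,0,0,-0.07,0.51,3.14,0,0,0,-0.07,0.51,3.14,0,0,0]
}}

```text
clock: 14.28
tcp_pos: [0.5125, -0.0001, 0.1494]
orientation: [0.001, 0.658, 0.753, 0.0]
wrist_force: [-0.3, -2.8, -1.6]
finger_gap: 0.031
grip_force: 25.1
```

Run:
```python
from h import *
s=status.get_state();print(s["tcp_pos"],s["grip_force"],s["finger_gap"],s["wrist_force"],s["ft_torque"])
d=wrist("w5"); e=vision.read_camera("scene")["image"]
e=cv2.resize(e[140:260,200:362],(410,304),interpolation=cv2.INTER_CUBIC)
i=cv2.resize(d["image"],(390,292)); c=np.zeros((304,800,3),np.uint8); c[:292,:390]=i; c[:,390:]=e
cv2.imwrite("pics/c5.png",c)
```

```text
[ 5.12545094e-01 -1.40770671e-04  1.49361776e-01] 25.137983858585358 0.03100906420794918 [-0.34296536 -2.75531486 -1.64545813] [-0.45304856  0.03229007  0.03912209]
```

View pics/c5.png

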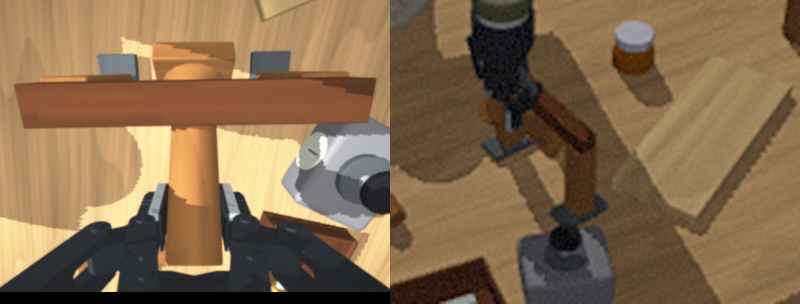

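The bar spans the wrist view at row 100 with the stem passing beneath it, tilting foot-down. I'm continuing the arc to upright.

Emit:
{"op": "apply_moves", "data": {
  "moves": [-0.02,0.17,0.25,0,0,0,-0.05,0.35,0.48,0,0,0,-0.08,0.58,0.68,0,0,0,-0.11,0.81,0.86,0,0,0,-0.15,1.1,1,0,0,0,-0.19,1.36,1.1,0,0,0,-0.2,1.45,1.1,0,0,0,-0.2,1.45,1.1,0,0,0,-0.2,1.45,1.1,0,0,0]
}}

```text
clock: 15.13
tcp_pos: [0.5076, 0.0362, 0.1758]
orientation: [0.001, 0.658, 0.753, 0.0]
wrist_force: [-0.2, -2.9, 1.0]
finger_gap: 0.0307
grip_force: 24.8
```

Run:
```python
from h import *
s=status.get_state();print(s["tcp_pos"],s["grip_force"],s["finger_gap"],s["wrist_force"],s["ft_torque"])
d=wrist("w6"); e=vision.read_camera("scene")["image"]
e=cv2.resize(e[140:260,200:362],(410,304),interpolation=cv2.INTER_CUBIC)
i=cv2.resize(d["image"],(390,292)); c=np.zeros((304,800,3),np.uint8); c[:292,:390]=i; c[:,390:]=e
cv2.imwrite("pics/c6.png",c)
```

```text
[0.50757134 0.03622027 0.17580773] 24.798793494701385 0.03073951866288138 [-0.23799878 -2.88435691  0.96094175] [-0.71011912 -0.12666513  0.06020071]
```

View pics/c6.png

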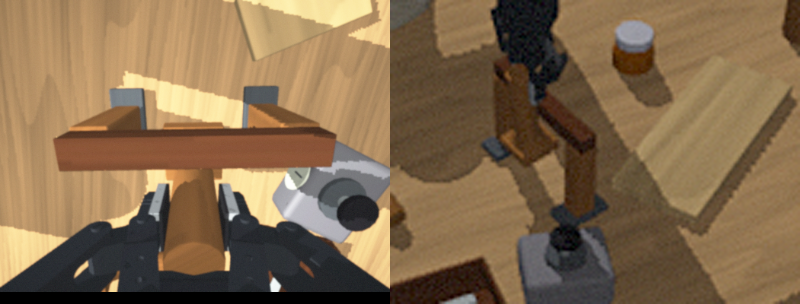

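Run:
```python
from h import *
i=cv2.imread("pics/w6.png"); cv2.imwrite("pics/w6c.png",cv2.resize(i[130:384,170:350],None,fx=3,fy=2.3))
d=vision.read_camera("wrist"); n=np.array([-.136,.991]);c=np.array([.503,.06])
for z in (.07,.085,.1): print(z,[(p[:2]-c)@n for p in cast(d,[(256,161),(256,165)],z)])
for z in (.15,): print("bar",[(p[:2]-c)@n for p in cast(d,[(256,175),(256,222)],z)])
```

```text
0.07 [np.float64(0.003900173091290354), np.float64(0.0008535815648457128)]
0.085 [np.float64(0.006926903431966408), np.float64(0.004070139262309379)]
0.1 [np.float64(0.009953633772642462), np.float64(0.0072866969597730515)]
bar [np.float64(0.012856228624796046), np.float64(-0.012716227051194186)]
```

View pics/w6c.png

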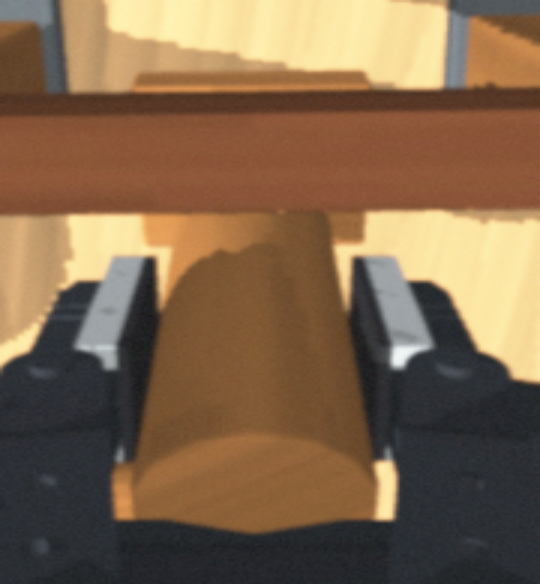

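The post is nearly vertical: the far edge of the foot sits within 4 mm of the upright prediction, and 2.9 N is pressing on the rail. Next I back off, rise over the rail and carry it to the board.

Emit:
{"op": "apply_moves", "data": {
  "moves": [0.05,-0.4,0,0,0,0,0.1,-0.8,0,0,0,0,0.16,-1.2,0.2,0,0,0,0.22,-1.6,1,0,0,0,0.22,-1.6,2,0,0,0,0.22,-1.6,3,0,0,0,0.22,-1.6,4,0,0,0,0.22,-1.6,4.8,0,0,0,0.22,-1.6,4.8,0,0,0]
}}

```text
clock: 16.03
tcp_pos: [0.5145, -0.0052, 0.2999]
orientation: [0.003, 0.658, 0.753, 0.002]
wrist_force: [1.8, -0.5, -1.2]
finger_gap: 0.0307
grip_force: 25.2
```

Emit:
{"op": "apply_moves", "data": {
  "moves": [0,1,0,0,0,0.02,-0.1,2.2,0,0,0,0.05,-0.1,3.4,0,0,0,0.08,-0.2,4.6,0,0,0,0.11,-0.2,5.8,0,0,0,0.14,-0.3,7,0,0,0,0.17,-0.3,8.2,0,0,0,0.2,-0.4,9.4,0,0,0,0.23,-0.4,10.6,0,0,0,0.26,-0.5,11.8,0,0,0,0.29,-0.5,13,0,0,0,0.32,-0.6,14,0,0,0,0.35,-0.6,14.7,0,0,0,0.38,-0.6,15,0,0,0,0.38,-0.6,15,0,0,0,0.38,-0.6,15,0,0,0,0.38]
}}

```text
clock: 17.37
tcp_pos: [0.4977, 0.3702, 0.2944]
orientation: [-0.0, 0.504, 0.864, -0.001]
wrist_force: [-0.3, 0.3, -2.0]
finger_gap: 0.0304
grip_force: 25.2
```

Emit:
{"op": "apply_moves", "data": {
  "moves": [0,0,-1.5,0,0,0,0,0,-3,0,0,0,0,0,-4.3,0,0,0,0,0,-5.3,0,0,0,0,0,-6,0,0,0,0,0,-6.3,0,0,0,0,0,-6.3,0,0,0,0,0,-6.3,0,0,0]
}}

```text
clock: 18.03
tcp_pos: [0.4982, 0.3702, 0.1386]
orientation: [0.0, 0.504, 0.863, 0.0]
wrist_force: [0.3, 0.8, -1.4]
finger_gap: 0.0308
grip_force: 25.2
```

Run:
```python
from h import *
s=status.get_state();print(s["tcp_pos"],s["wrist_force"])
d=wrist("w7"); sc=vision.read_camera("scene"); e=sc["image"]
print(proj(sc,[s["tcp_pos"]]))
e=cv2.resize(e[100:240,280:400],(410,478),interpolation=cv2.INTER_CUBIC)
i=cv2.resize(d["image"],(390,292)); c=np.zeros((478,800,3),np.uint8); c[:292,:390]=i; c[:,390:]=e
cv2.imwrite("pics/c7.png",c)
```

```text
[0.49816653 0.37016868 0.13855088] [ 0.3227768   0.78470531 -1.42972294]
[[337.16138063 151.89333691]]
```

View pics/c7.png

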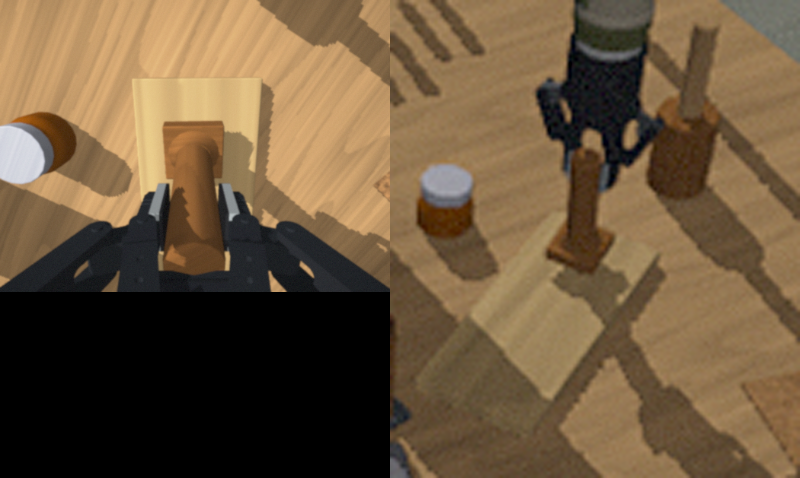

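The post is upright over the board's far end, with its foot at (193,140) square to the board. I'm lowering it to contact.

Emit:
{"op": "apply_moves", "data": {
  "moves": [0,0,-0.3,0,0,0,0,0,-0.5,0,0,0,0,0,-0.6,0,0,0,0,0,-0.6,0,0,0]
}}

```text
clock: 18.47
tcp_pos: [0.4985, 0.372, 0.1255]
orientation: [0.001, 0.504, 0.864, 0.002]
wrist_force: [-2.1, 0.8, 10.1]
finger_gap: 0.0304
grip_force: 26.3
```

Emit:
{"op": "apply_moves", "data": {
  "moves": [0,0,-0.1,0,0,0,0,0,-0.15,0,0,0,0,0,-0.15,0,0,0]
}}

```text
clock: 18.72
tcp_pos: [0.4987, 0.3729, 0.1252]
orientation: [0.002, 0.503, 0.864, 0.004]
wrist_force: [-7.3, -1.1, 27.1]
finger_gap: 0.0304
grip_force: 28.5
```

Emit:
{"op": "apply_moves", "data": {
  "moves": [0,0,0.15,0,0,0,0,0,0.15,0,0,0]
}}

```text
clock: 18.88
tcp_pos: [0.4985, 0.3721, 0.1255]
orientation: [0.001, 0.503, 0.864, 0.002]
wrist_force: [-2.7, 1.2, 14.2]
finger_gap: 0.0301
grip_force: 26.6
```

Emit:
{"op": "apply_moves", "data": {
  "moves": [0,0,0,0,0,0,0,0,0,0,0,0,0,0,0,0,0,0,0,0,0,0,0,0,0,0,1,0,0,0,0,0,2.5,0,0,0,0,0,4,0,0,0,0,0,5.5,0,0,0,0,0,6.5,0,0,0,0,0,6.5,0,0,0],
  "claw": 75
}}

```text
clock: 19.72
tcp_pos: [0.4997, 0.3721, 0.2917]
orientation: [0.003, 0.504, 0.864, 0.004]
wrist_force: [1.1, 0.5, -0.4]
finger_gap: 0.0637
grip_force: 0.0
```

Emit:
{"op": "apply_moves", "data": {
  "moves": [-0.2,-32.4,0,0,0,0.82,-0.2,-32.4,0,0,0,0.82,-0.2,-32.4,0,0,0,0.82,-0.2,-32.4,0,0,0,0.82,-0.2,-32.4,0,0,0,0.82,-0.2,-32.4,0,0,0,0.82,-0.2,-32.4,0,0,0,0.82,-0.2,-32.4,0,0,0,0.82,-0.2,-32.4,0,0,0,0.82,-0.2,-32.4,0,0,0,0.82,-0.2,-32.4,0,0,0,0.82,-0.2,-32.4,0,0,0,0.82,-0.2,-32.4,0,0,0,0.82,-0.2,-32.4,0,0,0,0.82,-0.2,-32.4,0,0,0,0.82,-0.2,-32.4,0,0,0,0.82,-0.2,-32.4,0,0,0,0.82,-0.2,-32.4,0,0,0,0.82,-0.2,-32.4,0,0,0,0.82,-0.2,-32.4,-1,0,0,0.82]
}}

```text
clock: 21.38
tcp_pos: [0.4931, -0.4402, 0.2653]
orientation: [0.002, 0.118, 0.993, -0.002]
wrist_force: [0.7, -1.1, 0.2]
finger_gap: 0.0641
grip_force: 0.0
```

Run:
```python
from h import *
s=status.get_state();print(s["tcp_pos"])
d=wrist("w8"); sc=vision.read_camera("top"); e=sc["image"]
print(proj(d,[[.5195,-.4427,.016],[.4121,-.4167,.028]])*390/512)
print(proj(d,[[.5,-.1565,.016],[.4065,-.1674,.028]])*390/512)
e=cv2.resize(e[110:260,110:450],(410,181),interpolation=cv2.INTER_CUBIC)
i=cv2.resize(d["image"],(390,292)); c=np.zeros((292,800,3),np.uint8); c[:292,:390]=i; c[:181,390:]=e
cv2.imwrite("pics/c8.png",c)
```

```text
[ 0.49312151 -0.44016774  0.26526578]
[[196.43666758 137.66006319]
 [196.87418962  64.49830099]]
[[380.55063876  82.09376743]
 [377.65988565  14.0904726 ]]
```

View pics/c8.png

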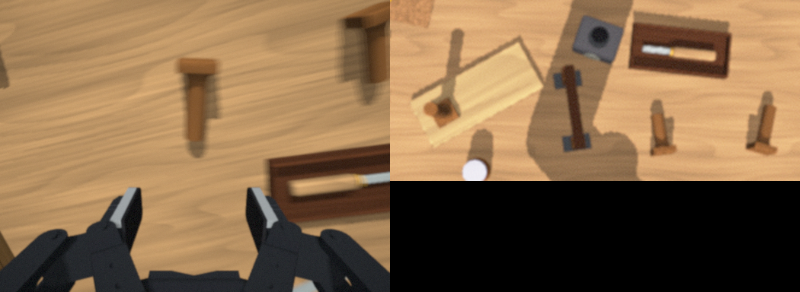

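The mid post sits at (197,100), where predicted. The long post stands on the board and the gouge is in the tray, so I'm descending.

Emit:
{"op": "apply_moves", "data": {
  "moves": [0.1,0.1,-1.6,0,0,0,0.1,0.1,-3.2,0,0,0,0.1,0.1,-4.8,0,0,0,0.1,0.1,-6.4,0,0,0,0.1,0.1,-7.4,0,0,0,0.1,0.1,-8,0,0,0,0.1,0.1,-8,0,0,0,0.1,0.1,-8,0,0,0]
}}

```text
clock: 22.15
tcp_pos: [0.4945, -0.432, 0.0612]
orientation: [-0.001, 0.117, 0.993, 0.001]
wrist_force: [0.7, -0.0, 0.1]
finger_gap: 0.0639
grip_force: 0.0
```

Emit:
{"op": "apply_moves", "data": {
  "moves": [0.05,-0.15,-1,0,0,0,0.05,-0.15,-1.7,0,0,0,0.05,-0.15,-1.95,0,0,0,0.05,-0.15,-1.95,0,0,0,0.05,-0.15,-1.95,0,0,0]
}}

```text
clock: 22.57
tcp_pos: [0.4969, -0.4374, 0.0151]
orientation: [0.001, 0.118, 0.993, -0.0]
wrist_force: [-0.0, 0.2, 0.3]
finger_gap: 0.064
grip_force: 0.0
```

Emit:
{"op": "apply_moves", "data": {
  "moves": [0,0,0,0,0,0,0,0,0,0,0,0,0,0,0,0,0,0,0,0,0,0,0,0,0,0,0,0,0,0,0,0,0,0,0,0,0,0,0,0,0,0,0,0,0,0,0,0],
  "claw": 0
}}

```text
clock: 23.23
tcp_pos: [0.4972, -0.4376, 0.0153]
orientation: [0.001, 0.118, 0.993, -0.001]
wrist_force: [-0.4, 1.9, 5.9]
finger_gap: 0.0314
grip_force: 23.9
```

Emit:
{"op": "apply_moves", "data": {
  "moves": [0,0,1,0,0,0,0,0,2.5,0,0,0,0,0,4,0,0,0,0,0,5.5,0,0,0,0,0,7,0,0,0,0,0,7.5,0,0,0,0,0,7.5,0,0,0]
}}

```text
clock: 23.82
tcp_pos: [0.498, -0.4388, 0.2064]
orientation: [0.003, 0.118, 0.993, -0.003]
wrist_force: [0.4, -0.3, -2.0]
finger_gap: 0.0309
grip_force: 26.8
```

Emit:
{"op": "apply_moves", "data": {
  "moves": [0.1,1.2,0,0,0,-0.11,0.2,2.4,0,0,0,-0.22,0.3,3.6,0,0,0,-0.33,0.4,4.8,0,0,0,-0.44,0.5,6,0,0,0,-0.55,0.6,7.2,0,0,0,-0.66,0.7,8.4,0,0,0,-0.77,0.8,9.6,0,0,0,-0.88,0.9,10.8,0,0,0,-0.99,1,12,0,0,0,-1.1,1.1,13,0,0,0,-1.2,1.1,13.6,0,0,0,-1.2,1.1,13.6,0,0,0,-1.2,1.1,13.6,0,0,0,-1.2]
}}

```text
clock: 24.98
tcp_pos: [0.5229, -0.0961, 0.1994]
orientation: [-0.001, 0.657, 0.754, -0.001]
wrist_force: [-0.4, -0.5, -1.8]
finger_gap: 0.031
grip_force: 26.7
```

Run:
```python
from h import *
s=status.get_state();print(s["tcp_pos"],s["orientation"],s["grip_force"])
d=wrist("w9"); 
# colour mask of foot leading edge in rail direction: report column-centred extents
i=cv2.cvtColor(d["image"],cv2.COLOR_BGR2HSV); col=d["image"][:,250:262].mean(1).astype(int); print([(r,col[r].tolist()) for r in range(0,130,8)])
```

```text
[ 0.52287691 -0.0960653   0.19943611] [-0.00120197  0.6569711   0.75391441 -0.00077504] 26.70767605304718
[(0, [139, 201, 238]), (8, [92, 133, 168]), (16, [94, 135, 170]), (24, [96, 136, 172]), (32, [77, 141, 210]), (40, [80, 143, 213]), (48, [76, 137, 204]), (56, [73, 132, 195]), (64, [73, 131, 195]), (72, [72, 128, 191]), (80, [72, 128, 191]), (88, [42, 73, 105]), (96, [55, 96, 142]), (104, [56, 99, 146]), (112, [61, 106, 157]), (120, [64, 111, 164]), (128, [73, 130, 194])]
```

Emit:
{"op": "apply_moves", "data": {
  "moves": [0,0,-1.3,0,0,0,0,0,-2.6,0,0,0,0,0,-3.9,0,0,0,0,0,-4.8,0,0,0,0,0,-5.1,0,0,0,0,0,-5.1,0,0,0,-0.13,1,-5.1,0,0,0,-0.27,2,-5.1,0,0,0,-0.4,2.8,-5.1,0,0,0,-0.45,3.27,-5.1,0,0,0,-0.45,3.27,-5.1,0,0,0,-0.45,3.27,-5.1,0,0,0]
}}

```text
clock: 26.03
tcp_pos: [0.5138, -0.0155, 0.0749]
orientation: [0.001, 0.657, 0.754, 0.0]
wrist_force: [-0.2, -1.2, -1.3]
finger_gap: 0.031
grip_force: 26.7
```

Emit:
{"op": "apply_moves", "data": {
  "moves": [-0.05,0.4,0.5,0,0,0,-0.05,0.4,0.9,0,0,0,-0.05,0.4,1.16,0,0,0,-0.04,0.32,1.4,0,0,0,-0.03,0.26,1.7,0,0,0,-0.03,0.23,2,0,0,0,-0.04,0.25,2.3,0,0,0,-0.04,0.29,2.58,0,0,0,-0.05,0.38,2.86,0,0,0,-0.07,0.51,3.14,0,0,0,-0.09,0.68,3.38,0,0,0,-0.12,0.86,3.62,0,0,0,-0.15,1.1,3.82,0,0,0,-0.18,1.32,4,0,0,0,-0.22,1.6,4.14,0,0,0,-0.26,1.86,4.24,0,0,0,-0.28,2,4.24,0,0,0,-0.28,2.05,4.24,0,0,0,-0.28,2.05,4.24,0,0,0,-0.28,2.05,4.24,0,0,0]
}}

```text
clock: 27.7
tcp_pos: [0.506, 0.036, 0.1799]
orientation: [0.0, 0.658, 0.753, 0.0]
wrist_force: [1.4, -4.1, 0.4]
finger_gap: 0.0298
grip_force: 24.6
```

Run:
```python
from h import *
s=status.get_state();print(s["tcp_pos"],s["grip_force"],s["wrist_force"],s["ft_torque"])
n=np.array([-.136,.991]);c=np.array([.503,.06]); sg=(s["tcp_pos"][:2]-c)@n; print("s",sg)
d=wrist("w10")
i=d["image"][130:384,170:350]; cv2.imwrite("pics/w10c.png",cv2.resize(i,None,fx=3,fy=2.3))
zf=s["tcp_pos"][2]+.003-.094+.016
for e in (.028,-.028):
    p=[.503,.06]+n*(sg+e); print("expected row if upright",proj(d,[[*p,zf]])[0,1]*1-130)
```

```text
[0.5060236  0.03601531 0.17985837] 24.596951007843018 [ 1.3585435  -4.07465413  0.36145583] [-0.70610664 -0.26332623  0.02135898]
s -0.024180035452360586
expected row if upright 40.4449414894726
expected row if upright 117.53569877911843
```

View pics/w10c.png

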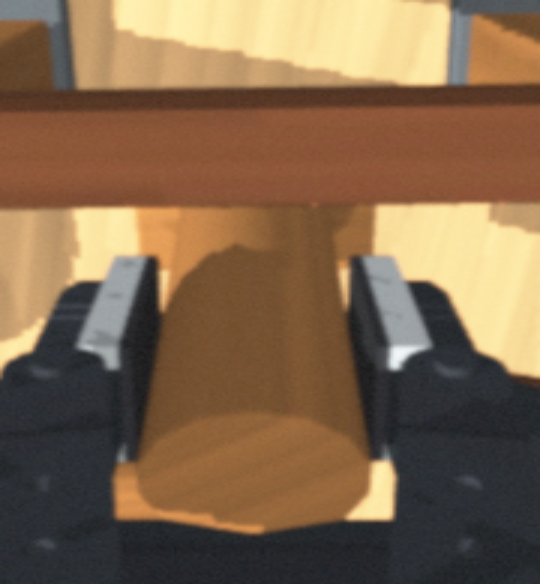

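The mid post is upright against the bar: the near edge of its foot is at row 262 against 270 expected, and it presses with 4 N. I'm carrying it to the board centre.

Emit:
{"op": "apply_moves", "data": {
  "moves": [0.05,-0.4,0,0,0,0,0.1,-0.8,0,0,0,0,0.16,-1.2,0.2,0,0,0,0.22,-1.6,1,0,0,0,0.22,-1.6,2,0,0,0,0.22,-1.6,3,0,0,0,0.22,-1.6,4,0,0,0,0.22,-1.6,4.4,0,0,0,0.22,-1.6,4.4,0,0,0,0.22,-1.6,4.4,0,0,0]
}}

```text
clock: 28.58
tcp_pos: [0.5113, -0.0045, 0.2893]
orientation: [0.0, 0.658, 0.753, 0.0]
wrist_force: [0.6, -0.4, -2.3]
finger_gap: 0.0303
grip_force: 25.2
```

Emit:
{"op": "apply_moves", "data": {
  "moves": [0.1,1,0,0,0,0.03,0.2,2.2,0,0,0,0.07,0.3,3.4,0,0,0,0.11,0.4,4.6,0,0,0,0.15,0.5,5.8,0,0,0,0.19,0.7,7,0,0,0,0.23,0.8,8.2,0,0,0,0.27,0.9,9.4,0,0,0,0.31,1,10.6,0,0,0,0.35,1.1,11.5,0,0,0,0.38,1.2,12,0,0,0,0.38,1.2,12,0,0,0,0.38,1.2,12,0,0,0,0.38]
}}

```text
clock: 29.67
tcp_pos: [0.5403, 0.2962, 0.2871]
orientation: [-0.001, 0.503, 0.864, -0.002]
wrist_force: [0.6, -0.1, -1.6]
finger_gap: 0.0301
grip_force: 25.2
```

Emit:
{"op": "apply_moves", "data": {
  "moves": [0,0,-1.5,0,0,0,0,0,-3,0,0,0,0,0,-4.3,0,0,0,0,0,-5.3,0,0,0,0,0,-5.9,0,0,0,0,0,-6.2,0,0,0,0,0,-6.2,0,0,0,0,0,-6.2,0,0,0]
}}

```text
clock: 30.33
tcp_pos: [0.5412, 0.2952, 0.1349]
orientation: [-0.0, 0.504, 0.864, -0.0]
wrist_force: [0.2, -0.2, -1.4]
finger_gap: 0.0302
grip_force: 25.2
```

Emit:
{"op": "apply_moves", "data": {
  "moves": [0,0,-0.4,0,0,0,0,0,-0.7,0,0,0,0,0,-0.85,0,0,0,0,0,-0.85,0,0,0]
}}

```text
clock: 30.67
tcp_pos: [0.5409, 0.296, 0.1129]
orientation: [-0.0, 0.504, 0.864, -0.0]
wrist_force: [0.3, 0.7, -1.4]
finger_gap: 0.03
grip_force: 25.2
```

Emit:
{"op": "apply_moves", "data": {
  "moves": [0,0,-0.08,0,0,0,0,0,-0.15,0,0,0,0,0,-0.15,0,0,0]
}}

```text
clock: 30.92
tcp_pos: [0.5415, 0.2967, 0.1122]
orientation: [0.001, 0.504, 0.864, 0.001]
wrist_force: [-4.0, 0.0, 10.9]
finger_gap: 0.0303
grip_force: 26.6
```

Emit:
{"op": "apply_moves", "data": {
  "moves": [0,0,0,0,0,0,0,0,0,0,0,0,0,0,0,0,0,0,0,0,0,0,0,0,0,0,1,0,0,0,0,0,2.5,0,0,0,0,0,4,0,0,0,0,0,5.5,0,0,0,0,0,7,0,0,0,0,0,7.2,0,0,0],
  "claw": 75
}}

```text
clock: 31.75
tcp_pos: [0.5433, 0.2968, 0.2973]
orientation: [0.003, 0.504, 0.864, 0.004]
wrist_force: [0.5, 0.6, 0.4]
finger_gap: 0.064
grip_force: 0.0
```

Emit:
{"op": "apply_moves", "data": {
  "moves": [-2.2,-18.2,0,0,0,1.17,-2.2,-18.2,0,0,0,1.17,-2.2,-18.2,0,0,0,1.17,-2.2,-18.2,0,0,0,1.17,-2.2,-18.2,0,0,0,1.17,-2.2,-18.2,0,0,0,1.17,-2.2,-18.2,0,0,0,1.17,-2.2,-18.2,0,0,0,1.17,-2.2,-18.2,0,0,0,1.17,-2.2,-18.2,0,0,0,1.17,-2.2,-18.2,0,0,0,1.17,-2.2,-18.2,0,0,0,1.17,-2.2,-18.2,-1,0,0,1.17,-2.2,-18.2,-2,0,0,1.17,-2.2,-18.2,-3,0,0,1.17,-2.2,-18.2,-3.5,0,0,1.17,-2.2,-18.2,-3.5,0,0,1.17,-2.2,-18.2,-3.5,0,0,1.17]
}}

```text
clock: 33.25
tcp_pos: [0.4856, -0.1589, 0.2016]
orientation: [-0.001, -0.057, 0.998, 0.0]
wrist_force: [-0.3, 0.1, 0.3]
finger_gap: 0.064
grip_force: 0.0
```

Run:
```python
from h import *
s=status.get_state();print(s["tcp_pos"],s["orientation"])
d=wrist("w11"); sc=vision.read_camera("scene"); e=sc["image"]
print(proj(d,[[.5,-.1565,.016],[.4065,-.1674,.028]])*390/512)
e=cv2.resize(e[90:290,130:400],(410,304),interpolation=cv2.INTER_CUBIC)
i=cv2.resize(d["image"],(390,292)); c=np.zeros((304,800,3),np.uint8); c[:292,:390]=i; c[:304,390:]=e
cv2.imwrite("pics/c11.png",c)
```

```text
[ 0.4856305  -0.15887741  0.20161997] [-7.84844436e-04 -5.70113546e-02  9.98373106e-01  4.80692555e-04]
[[193.6379288  142.54928866]
 [193.58220175  68.69958987]]
```

View pics/c11.png

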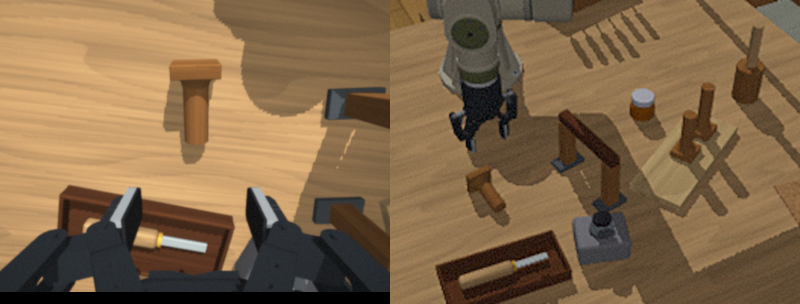

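That's 11 pictures so far. The short post is where predicted: top end at (196,144) and foot at (196,70). Both other posts stand on the board. I'm descending.

Emit:
{"op": "apply_moves", "data": {
  "moves": [0.1,0.1,-1.6,0,0,0,0.1,0.1,-3.2,0,0,0,0.1,0.1,-4.8,0,0,0,0.1,0.1,-6,0,0,0,0.1,0.1,-7,0,0,0,0.1,0.1,-7.4,0,0,0,0.1,0.1,-7.5,0,0,0,0.1,0.1,-7.5,0,0,0,0.1,0.1,-7.5,0,0,0]
}}

```text
clock: 34.1
tcp_pos: [0.4903, -0.1573, 0.0166]
orientation: [0.001, -0.057, 0.998, -0.001]
wrist_force: [-0.2, -0.6, 0.2]
finger_gap: 0.0641
grip_force: 0.0
```

Emit:
{"op": "apply_moves", "data": {
  "moves": [0,0,0,0,0,0,0,0,0,0,0,0,0,0,0,0,0,0,0,0,0,0,0,0,0,0,0,0,0,0,0,0,0,0,0,0,0,0,0,0,0,0,0,0,0,0,0,0],
  "claw": 0
}}

```text
clock: 34.77
tcp_pos: [0.4897, -0.1571, 0.0159]
orientation: [0.001, -0.057, 0.998, -0.001]
wrist_force: [-0.2, -0.2, 7.5]
finger_gap: 0.0307
grip_force: 25.8
```

Emit:
{"op": "apply_moves", "data": {
  "moves": [0,0,1,0,0,0,0,0,2.5,0,0,0,0,0,4,0,0,0,0,0,5.5,0,0,0,0,0,7,0,0,0,0,0,7.4,0,0,0,0,0,7.4,0,0,0]
}}

```text
clock: 35.35
tcp_pos: [0.4906, -0.1575, 0.2033]
orientation: [0.003, -0.057, 0.998, -0.002]
wrist_force: [0.7, -0.4, -2.4]
finger_gap: 0.0308
grip_force: 25.3
```

Emit:
{"op": "apply_moves", "data": {
  "moves": [0.1,0.2,0,0,0,-0.11,0.2,0.4,0,0,0,-0.22,0.3,0.6,0,0,0,-0.33,0.4,0.8,0,0,0,-0.44,0.5,1,0,0,0,-0.55,0.6,1.2,0,0,0,-0.66,0.7,1.4,0,0,0,-0.77,0.8,1.6,0,0,0,-0.88,0.9,1.8,0,0,0,-0.99,1,2,0,0,0,-1.1,1.1,2.2,0,0,0,-1.21,1.2,2.4,0,0,0,-1.32,1.3,2.6,0,0,0,-1.43,1.3,2.7,0,0,0,-1.55,1.3,2.7,0,0,0,-1.55,1.3,2.7,0,0,0,-1.55]
}}

```text
clock: 36.68
tcp_pos: [0.52, -0.0886, 0.1976]
orientation: [-0.002, 0.656, 0.754, -0.001]
wrist_force: [0.6, -0.1, -1.5]
finger_gap: 0.0308
grip_force: 25.3
```

Emit:
{"op": "apply_moves", "data": {
  "moves": [0,0,-1.3,0,0,0,0,0,-2.6,0,0,0,0,0,-3.9,0,0,0,0,0,-4.7,0,0,0,0,0,-5,0,0,0,0,0,-5,0,0,0,-0.13,1,-5,0,0,0,-0.27,2,-5,0,0,0,-0.37,2.7,-5,0,0,0,-0.41,2.96,-5,0,0,0,-0.41,2.96,-5,0,0,0,-0.41,2.96,-5,0,0,0]
}}

```text
clock: 37.68
tcp_pos: [0.512, -0.0154, 0.0759]
orientation: [0.001, 0.657, 0.754, 0.0]
wrist_force: [-0.8, -0.5, -1.4]
finger_gap: 0.0306
grip_force: 25.2
```

Emit:
{"op": "apply_moves", "data": {
  "moves": [-0.05,0.4,0.5,0,0,0,-0.05,0.4,0.9,0,0,0,-0.05,0.4,1.16,0,0,0,-0.04,0.32,1.4,0,0,0,-0.03,0.26,1.7,0,0,0,-0.03,0.23,2,0,0,0,-0.04,0.25,2.3,0,0,0,-0.04,0.29,2.58,0,0,0,-0.05,0.38,2.86,0,0,0,-0.07,0.51,3.14,0,0,0,-0.09,0.68,3.38,0,0,0,-0.12,0.86,3.62,0,0,0,-0.15,1.1,3.82,0,0,0,-0.18,1.32,4,0,0,0,-0.22,1.6,4.14,0,0,0,-0.26,1.86,4.24,0,0,0,-0.28,2,4.24,0,0,0,-0.28,2.05,4.24,0,0,0,-0.28,2.05,4.24,0,0,0,-0.28,2.05,4.24,0,0,0]
}}

```text
clock: 39.35
tcp_pos: [0.5041, 0.0362, 0.1807]
orientation: [0.0, 0.658, 0.753, 0.0]
wrist_force: [1.0, -2.7, -0.9]
finger_gap: 0.03
grip_force: 24.5
```

Run:
```python
from h import *
s=status.get_state();print(s["tcp_pos"],s["grip_force"],s["wrist_force"],s["ft_torque"])
n=np.array([-.136,.991]);c=np.array([.503,.06]); sg=(s["tcp_pos"][:2]-c)@n; print("s",sg)
d=wrist("w12")
i=d["image"][130:384,170:350]; cv2.imwrite("pics/w12c.png",cv2.resize(i,None,fx=3,fy=2.3))
zf=s["tcp_pos"][2]+.003-.087+.016
for e in (.028,-.028):
    p=[.503,.06]+n*(sg+e); print("expected row if upright",(proj(d,[[*p,zf]])[0,1]-130)*2.3)
```

```text
[0.50410383 0.03624275 0.18073097] 24.4805645942688 [ 0.9835858  -2.67381498 -0.86121352] [-0.5975935  -0.19492134 -0.0184171 ]
s -0.023693560566528857
expected row if upright 98.86970005667858
expected row if upright 281.0124797303307
```

View pics/w12c.png

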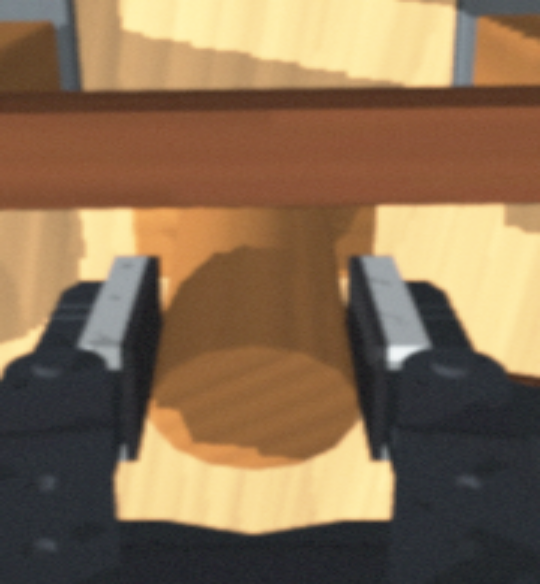

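The short post is upright: the near edge of its foot is at row ~280 against 281 expected, and it presses with 2.7 N. I'm carrying it to the board's near end.

Emit:
{"op": "apply_moves", "data": {
  "moves": [0.05,-0.4,0,0,0,0,0.1,-0.8,0,0,0,0,0.16,-1.2,0.2,0,0,0,0.22,-1.6,1,0,0,0,0.22,-1.6,2,0,0,0,0.22,-1.6,3,0,0,0,0.22,-1.6,4,0,0,0,0.22,-1.6,4.3,0,0,0,0.22,-1.6,4.3,0,0,0,0.22,-1.6,4.3,0,0,0]
}}

```text
clock: 40.23
tcp_pos: [0.5094, -0.0043, 0.2876]
orientation: [-0.0, 0.658, 0.753, 0.0]
wrist_force: [-0.3, -0.2, -1.2]
finger_gap: 0.0298
grip_force: 25.0
```

Emit:
{"op": "apply_moves", "data": {
  "moves": [0.4,1,0,0,0,0.04,0.8,2.2,0,0,0,0.09,1.2,3.4,0,0,0,0.14,1.6,4.6,0,0,0,0.19,2,5.8,0,0,0,0.24,2.4,7,0,0,0,0.29,2.8,8,0,0,0,0.34,3.1,8.7,0,0,0,0.38,3.1,8.8,0,0,0,0.38,3.1,8.8,0,0,0,0.38,3.1,8.8,0,0,0,0.38]
}}

```text
clock: 41.15
tcp_pos: [0.5861, 0.2157, 0.2863]
orientation: [-0.001, 0.504, 0.864, -0.001]
wrist_force: [0.8, -0.5, -1.6]
finger_gap: 0.0296
grip_force: 25.2
```

Emit:
{"op": "apply_moves", "data": {
  "moves": [0,0,-1.5,0,0,0,0,0,-3,0,0,0,0,0,-4.5,0,0,0,0,0,-5.5,0,0,0,0,0,-6.2,0,0,0,0,0,-6.5,0,0,0,0,0,-6.5,0,0,0,0,0,-6.5,0,0,0]
}}

```text
clock: 41.82
tcp_pos: [0.587, 0.2154, 0.1263]
orientation: [0.0, 0.504, 0.864, 0.0]
wrist_force: [0.8, 0.1, -0.9]
finger_gap: 0.0299
grip_force: 25.1
```

Emit:
{"op": "apply_moves", "data": {
  "moves": [0,0,-0.4,0,0,0,0,0,-0.7,0,0,0,0,0,-0.75,0,0,0,0,0,-0.75,0,0,0]
}}

```text
clock: 42.15
tcp_pos: [0.5879, 0.217, 0.1085]
orientation: [0.001, 0.504, 0.864, 0.002]
wrist_force: [-1.0, 0.9, 5.0]
finger_gap: 0.0296
grip_force: 24.3
```

Emit:
{"op": "apply_moves", "data": {
  "moves": [0,0,-0.08,0,0,0,0,0,-0.15,0,0,0,0,0,-0.15,0,0,0]
}}

```text
clock: 42.4
tcp_pos: [0.5888, 0.2178, 0.1078]
orientation: [0.002, 0.503, 0.864, 0.003]
wrist_force: [-5.0, 3.2, 17.8]
finger_gap: 0.0293
grip_force: 24.9
```

Emit:
{"op": "apply_moves", "data": {
  "moves": [0,0,0.1,0,0,0,0,0,0.1,0,0,0]
}}

```text
clock: 42.57
tcp_pos: [0.5879, 0.2168, 0.1075]
orientation: [0.001, 0.504, 0.864, 0.001]
wrist_force: [-2.9, 1.2, 10.2]
finger_gap: 0.0293
grip_force: 25.8
```

Emit:
{"op": "apply_moves", "data": {
  "moves": [0,0,0,0,0,0,0,0,0,0,0,0,0,0,0,0,0,0,0,0,0,0,0,0,0,0,1,0,0,0,0,0,2.5,0,0,0,0,0,4,0,0,0,0,0,5.5,0,0,0,0,0,7,0,0,0,0,0,7.2,0,0,0],
  "claw": 75
}}

```text
clock: 43.4
tcp_pos: [0.5891, 0.2166, 0.2932]
orientation: [0.004, 0.504, 0.864, 0.004]
wrist_force: [-0.1, 1.0, 1.0]
finger_gap: 0.0641
grip_force: 0.0
```

Emit:
{"op": "apply_moves", "data": {
  "moves": [0.5,-1.4,0,0,0,0,1,-2.8,0,0,0,0,1.6,-4.2,0,0,0,0,2.2,-5.6,0,0,0,0,2.8,-7,0,0,0,0,3.4,-8.2,0,0,0,0,3.7,-8.8,0,0,0,0,3.7,-8.8,-1,0,0,0,3.7,-8.8,-2,0,0,0,3.7,-8.8,-3,0,0,0,3.7,-8.8,-4,0,0,0,3.7,-8.8,-5,0,0,0,3.7,-8.8,-5.5,0,0,0,3.7,-8.8,-5.5,0,0,0,3.7,-8.8,-5.5,0,0,0],
  "claw": 0
}}

```text
clock: 44.65
tcp_pos: [0.6787, -0.0038, 0.147]
orientation: [-0.001, 0.504, 0.864, -0.0]
wrist_force: [0.5, 0.4, 0.9]
finger_gap: 0.0001
grip_force: 0.0
```

Run:
```python
from h import *
s=status.get_state();print(s["tcp_pos"],s["finger_gap"])
sc=vision.read_camera("scene")["image"]; t=vision.read_camera("top")["image"]
a=cv2.resize(sc[90:290,130:400],(410,304),interpolation=cv2.INTER_CUBIC)
b=cv2.resize(t[110:260,110:310],(390,292),interpolation=cv2.INTER_CUBIC)
c=np.zeros((304,800,3),np.uint8); c[:292,:390]=b; c[:,390:]=a
cv2.imwrite("pics/c13.png",c)
```

```text
[ 0.67865441 -0.00379289  0.14699121] 0.00012811396207697403
```

View pics/c13.png

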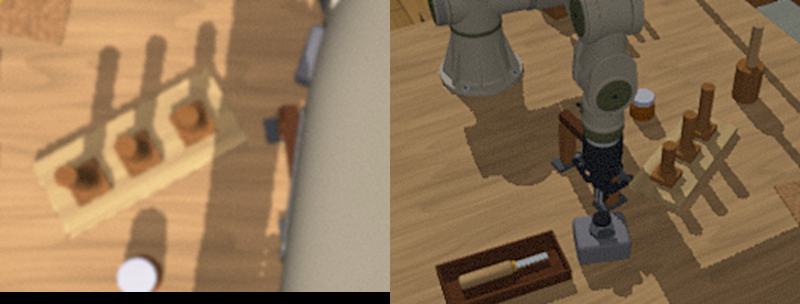

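All three posts stand apart on the board and the gouge lies in the tray. I'm pressing the plunger.

Emit:
{"op": "apply_moves", "data": {
  "moves": [0,0,-0.8,0,0,0,0,0,-1.5,0,0,0,0,0,-2,0,0,0,0,0,-2.4,0,0,0,0,0,-2.5,0,0,0,0,0,-2.5,0,0,0,0,0,-2.5,0,0,0]
}}

```text
clock: 45.33
tcp_pos: [0.6804, -0.0039, 0.088]
orientation: [0.001, 0.504, 0.864, 0.001]
wrist_force: [-2.0, 0.8, 7.0]
finger_gap: 0.0001
grip_force: 3.0
```

Emit:
{"op": "apply_moves", "data": {
  "moves": [0,0,-0.04,0,0,0,0,0,-0.08,0,0,0,0,0,-0.08,0,0,0,0,0,-0.08,0,0,0]
}}

```text
clock: 45.67
tcp_pos: [0.6804, -0.0039, 0.0865]
orientation: [0.002, 0.504, 0.864, 0.001]
wrist_force: [-1.3, -0.1, 6.2]
finger_gap: -0.0001
grip_force: 3.3
```

Emit:
{"op": "apply_moves", "data": {
  "moves": [0,0,-0.06,0,0,0,0,0,-0.12,0,0,0,0,0,-0.16,0,0,0,0,0,-0.16,0,0,0,0,0,-0.16,0,0,0]
}}

```text
clock: 46.08
tcp_pos: [0.6806, -0.0039, 0.085]
orientation: [0.002, 0.504, 0.864, 0.001]
wrist_force: [-6.5, 0.9, 16.6]
finger_gap: 0.0
grip_force: 8.7
```

At 16.6 N the plunger is on its stop. I'll hold there, then rise.

Emit:
{"op": "apply_moves", "data": {
  "moves": [0,0,-0.04,0,0,0,0,0,-0.04,0,0,0,0,0,-0.04,0,0,0,0,0,-0.04,0,0,0,0,0,1,0,0,0,0,0,2.5,0,0,0,0,0,4,0,0,0,0,0,5.5,0,0,0,0,0,7,0,0,0,0,0,7,0,0,0]
}}

```text
clock: 46.92
tcp_pos: [0.6827, -0.0041, 0.2658]
orientation: [0.007, 0.504, 0.864, 0.003]
wrist_force: [-0.2, -1.2, 1.2]
finger_gap: -0.0003
grip_force: 0.0
```

Run:
```python
from h import *
sc=vision.read_camera("scene"); im=sc["image"]
a=cv2.resize(im[90:290,130:400],(800,592),interpolation=cv2.INTER_CUBIC)
cv2.imwrite("pics/c14.png",a)
```

```text
(no output)
```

View pics/c14.png

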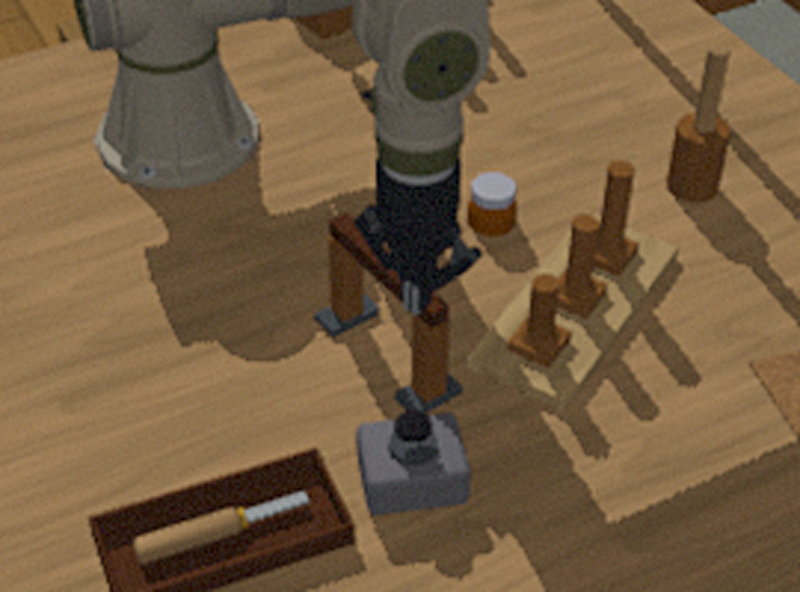

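The final picture shows the posts standing at (540,320), (582,265) and (618,215), the gouge in the tray at (220,525), and the plunger up at (412,430).

```bash
python3 -c "
from workcell import job
print(job.hand_in())"
```

```text
the job is handed in; nothing more can be done
None
```

The job is handed in with no verdict returned: the gouge is in the tray, all three posts were turned upright at the rail from longest to shortest and now stand apart on the drying board, the plunger was pressed to its stop and has sprung back, and the wax jar and mallet were not touched.

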